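Close and lock the kiln control box

ROBOT

A 6-joint arm with a two-finger parallel gripper is mounted at the origin on the work surface. World frame = base frame: x ahead of the robot, y to its left, z up, the work surface at z = 0. Lengths are in m, angles in rad, forces in N, time in s.
With the tool pointing down it reaches from about 0.35 to 0.775 m from the base axis. Payload 5.5 kg.
Tool frame: the origin (TCP) lies at the very end of the fingers, on their centre line; the grasp point (between the pads) lies 19 mm behind it; z points along the fingers, y is the line along which they close (so a half turn about z gives the same grasp; the last joint's range is limited). The gripper opens to 85 mm and grips with 20 to 120 N. Pads are 22 mm wide; open, the fingers measure 114 mm over their backs; the gripper's body (76 mm by 85 mm) begins 54 mm behind the grasp point. The pads swing forward as they close: fully open they stand 13 mm farther back than shut.
Start: joints at [-0.14, 0.313, 0.046, 1.304, 0, 1.431], TCP at [0.575, -0, 0.231] pointing down, gripper open.
Joint ranges: [-2.76, 2.76], [-0.86, 1.69], [-1.03, 1.26], [-2.2, 2.34], [-1.47, 1.5], [-3.14, 3.14]. Speed limits (rad/s): [2.57, 2.57, 3.14, 3.14, 3.14, 3.14].

INTERFACE

Orientations are given as a unit quaternion [w, x, y, z].
In Python, from workcell import env, cams, ticket, spotter gives the robot as it stands.
- The arm moves only by the tool jog_arm, never from a script. Its argument "increments" is a list that holds one entry, the list of rows, each a list of 7 numbers: the shift along the tool's x, y, z in units of 0.25 m (1.0 is 0.25 m), then the turn, a rotation vector about the tool's x, y, z in units of 180 degrees (1.0 is 180 degrees), then the closure in counts, from 0 (fully open) to 255 (shut). A call has 1 to 20 rows; each row shifts and turns the commanded pose from where the row before left it, along the tool's axes as they then stand; what a row does not reach is not made up. A row lasts 1/10 s, in which the tool goes at most 50 mm and 8.59 degrees, less where a joint would pass 70% of its speed; a pose out of reach is approached as far as the arm can. A call with a number of a shift or a turn outside -1 to 1 is refused whole. A call with a gripper value outside its range is refused whole. The fingers move at their own pace and stop on an object; "force" is the grip in N (left out, the last holds). Time passes only in rows, so rows that do not move let the fingers close. It gives the time, the measured TCP pose, the force, the opening and the grip force at its end, in the units of the state.
- env.get_state(): the state, without advancing time (a new reading comes with each control period).
- cams.read_camera(name): name is "scene" or "side" or "wrist"; returns a dict with "pixels" (384x512x3 uint8, red, green, blue), "fx", "fy", "cx", "cy" (pixels), "xyz" and "attitude" of the camera in the world; the wrist camera has in their place "mount" (4x4, takes a point from camera to tool coordinates, whose origin is the TCP and whose axes are the flange's). Camera axes: x right, y down, z forward; pixel columns grow to the right and rows downward; lengths in m; the calibration is good to about 2 mm. A picture is of the moment at which its call begins: read the wrist's pose just before it. There is no depth.
- ticket.hand_in(): hands the job in; it is judged then, once.
Trained networks look in the newest picture that a camera, given by its name, has taken for a name from the list of things; names that differ only in an ending like _2 or _b are one class to them, and where a whole thing is asked for, a point or a joint stands for the part that bears it (a point fixed in the world has none). Each returns a list of dicts, best first, with "conf" (0 to 1); they miss things now and then, are a little off and sometimes report something else, mostly with a low value. They report only what shows in the picture. A call takes as long as a camera call.
- spotter.find_in(target, camera): "uv" ([column, row] in pixels, amid what is visible of it).
- spotter.cut_out(target, camera): "region" (384x512 bool, what is visible of it) and "uv" ([column, row] in pixels, amid what is visible of it).
- spotter.landmark_of(target, camera): "uv" ([column, row] in pixels: a listed point, or the origin of a listed thing).
The state is a dict: "clock": time; "joint_pos": joint angles; "qvel": joint speeds; "tau": joint torques, N m; "tcp_pos": TCP position; "orientation": TCP orientation; "wrist_force": force on the tool from outside, world axes, zero at the start; "ft_torque": the same for the moment, N m; "finger_gap": finger opening in m; "grip_force": force on a finger pad.
Only numpy, scipy, OpenCV 4.12 (cv2) and the standard library are available. Lean on these libraries where they do the work, as an engineer would, in place of code of your own. Each camera call takes 0.05 s, during which the arm holds its last target. There are 200 camera calls.

TASK

Swing the yellow cover of the grey kiln control box fully shut, then lock its red wing fastener: feel for the direction in which it will push right in, push it in, and give it a quarter turn clockwise (seen from above) until it stops. Let go so that it springs up into its locked detent, and leave the other things on the bench where they are.

Things in the scene. Friction and masses are not known exactly. Their poses are not given: they have to be found in the camera images.
- box: Grey sheet-steel control box, fixed to the bench, 170 (x) by 240 (y) by 90 (z) mm with 4 mm walls, open at the top under the cover. Origin at the centre of its underside, x towards its hinged far side, z up. It stands at some yaw.
- cover (a joint): Angle of the yellow cover in rad: 0 shut, grows as it opens (1.0 at most). A 4 mm plate, 172 mm from hinge to free front edge (the box's -x side), underside level with the hinge line when shut (upper face then 94 mm above the bench). The stiff hinge lets it stay where it is left; a push of 2 to 5 N downward near the free edge moves it.
- hinge (a point): Middle of the cover's hinge line, which runs along the box's y: 85 mm in x and 90 mm in z from the box origin.
- cover_edge (a point): Point on the cover's upper face where it can be pushed shut: 160 mm from the hinge, 70 mm to the box's +y side of the fastener. Axes of the cover: x from free edge to hinge, z out of the upper face.
- wing (a point): Centre of the top of the red wing handle, 42 mm long (its own x), 12 mm thick, 26 mm tall; z out of the cover along the fastener's axis. The fastener is captive in the cover, 125 mm from the hinge at mid-width (cover shut: x = -40, y = 0 mm in the box frame). Unpressed, the wing's top is 46 mm above the cover.
- collar (a point): Centre of the upper face of the steel collar under the wing, 42 mm across, 4 mm thick; it turns with the wing, and fingertips straddling the wing can press on it. Unpressed, this face is 20 mm above the cover.
- crossbar (a point): Middle of the steel cross bar at the stud's lower end, under the cover: 26 by 6 by 4 mm, parallel to the wing.
- slot_mouth (a point): Centre of the slot in the fixed receptacle plate (6 mm thick) inside the box. The direction of the slot is NOT reported here (this point has the box's axes): it lies anywhere within 0.6 rad either side of the box's x and must be felt for, or seen while the cover is open.
- push (a joint): How far the fastener is pushed in, m: 0 out, 0.0145 at most; a spring pushes it out (2.4 N at 0, 6.8 N at the bottom). Out of line with the slot the bar lands on the plate at 0.002. Within 0.15 rad of the slot (either way round) it passes through; from 0.012 on it is below the plate and can turn. Locked, it has sprung back up to 0.009 in the detent notch.
- turn (a joint): Turn of the wing in rad, clockwise seen from above; at 0 it lies along the box's x. Turns freely (0.02 N m). Pushed in, it turns only clockwise from the slot, to a firm stop 1.57 to 1.7 rad on; let go at the stop it springs up into the notch. Let go at the slot it springs out; let go in between it stays under the plate at 0.012 and may be regrasped.
- frit_jar: bystander: amber glass jar, 64 mm across, 85 mm high
- glue: bystander: white bottle with red cap, 54 mm across, 150 mm high
- pencil: bystander: yellow pencil, 150 mm long, on the bench
- screwdriver: bystander: screwdriver lying on the bench
- brush: bystander: brush lying on the bench
- glass_offcut: bystander: green glass strip, 70 by 30 by 6 mm

How it is judged:
By the outcome, as a careful person would: the job done as asked, in the order asked, and still so for the second after the job is handed in, with the robot touching nothing.
It also fails if it takes over 61 s, if anything falls off the work surface, if the arm or the gripper's body presses on something with over 40 N, if the wrist force passes 120 N, or if a joint passes its speed limit or range.

## Working session

There is one attempt and no reset: what is moved stays moved. The work goes in short steps, Python scripts to look and compute and a tool call to move; the robot and the scene stay as the last step left them, time stands still between calls to the robot, and variables do not carry over. Pictures are saved under pics/ and viewed, at most 10 in all, crops included, and the job is handed in when it is done.

Besides the shell and the picture viewer there is one more tool, called after ">>>" as a command line: name --argument value ..., lists and objects as JSON in quotes. jog_arm: Moves the arm, as the interface text tells. Shifts and turns lie within -1 to 1; 1 stands for 0.25 m of shift or 180 degrees of turn. Its arguments: {"type":"object","properties":{"increments":{"type":"array"},"force":{"type":"number"}},"required":["increments"]}

```bash
ls; mkdir -p pics
cat > h.py <<'E'
import numpy as np, cv2
from scipy.spatial.transform import Rotation as R
from workcell import env, cams, ticket, spotter
def q(o): return R.from_quat([o[1],o[2],o[3],o[0]])
def cam(name):
    s=env.get_state(); d=cams.read_camera(name)
    if name=='wrist':
        T=np.eye(4);T[:3,:3]=q(s['orientation']).as_matrix();T[:3,3]=s['tcp_pos'];T=T@np.array(d['mount'])
    else:
        T=np.eye(4);a=np.array(d['attitude'],float)
        T[:3,:3]=a if a.shape==(3,3) else q(a).as_matrix();T[:3,3]=d['xyz']
    return d,T
def ray(d,T,uv):
    v=np.array([(uv[0]-d['cx'])/d['fx'],(uv[1]-d['cy'])/d['fy'],1.]);v=T[:3,:3]@v
    return T[:3,3],v/np.linalg.norm(v)
def atz(d,T,uv,z):
    o,v=ray(d,T,uv);return o+v*(z-o[2])/v[2]
def proj(d,T,p):
    c=T[:3,:3].T@(np.array(p)-T[:3,3]);return np.array([d['fx']*c[0]/c[2]+d['cx'],d['fy']*c[1]/c[2]+d['cy']])
def tri(rs):
    A=sum(np.eye(3)-np.outer(v,v) for o,v in rs);b=sum((np.eye(3)-np.outer(v,v))@o for o,v in rs)
    p=np.linalg.solve(A,b);return p,[round(float(np.linalg.norm(np.cross(p-o,v))),4) for o,v in rs]
E
python3 - <<'E'
from h import *
s=env.get_state();print({k:np.round(v,3).tolist() for k,v in s.items()})
rays={}
ims=[]
for n in ['scene','side','wrist']:
    d,T=cam(n); ims.append(d['pixels']); print(n,np.round(T,3).tolist(),d['fx'])
    for t in ['box','hinge','cover_edge','wing','collar','crossbar','slot_mouth','frit_jar','glue']:
        r=spotter.landmark_of(t,n)
        if r: print(n,t,np.round(r[0]['uv'],1),round(r[0]['conf'],2)); rays.setdefault(t,[]).append(ray(d,T,r[0]['uv']))
for t,r in rays.items():
    if len(r)>1: p,e=tri(r);print(t,p.round(4),e)
im=np.vstack([np.hstack(ims[:2]),np.hstack([ims[2],ims[2]*0])])
cv2.imwrite('pics/a.png',cv2.resize(im[:,:,::-1],(800,600)))
cv2.imwrite('pics/scene.png',ims[0][:,:,::-1]);cv2.imwrite('pics/side.png',ims[1][:,:,::-1])
E
```

```text
pics
{'clock': 0.0, 'joint_pos': [-0.14, 0.314, 0.045, 1.304, -0.0, 1.431], 'qvel': [0.0, 0.0, 0.0, -0.001, 0.0, 0.001], 'tau': [-0.003, -48.063, 29.853, 0.02, -0.0, -0.0], 'tcp_pos': [0.574, 0.0, 0.23], 'orientation': [-0.001, 0.707, 0.707, -0.001], 'wrist_force': [0.014, 0.227, 0.167], 'ft_torque': [0.017, 0.015, 0.016], 'grip_force': 0.0, 'finger_gap': 0.085}
scene [[-0.126, 0.669, -0.732, 1.346], [0.992, 0.093, -0.085, 0.078], [0.012, -0.737, -0.676, 0.827], [0.0, 0.0, 0.0, 1.0]] 382.78923508298374
scene box [250.5 241. ] 0.85
scene hinge [247.  238.2] 0.97
scene cover_edge [283.2 186. ] 0.97
scene wing [253.3 189.3] 0.47
scene collar [256.1 195.1] 0.57
scene frit_jar [394.6 236.9] 0.94
scene glue [122.8 217.1] 0.6
side [[0.976, -0.116, 0.187, 0.39], [-0.219, -0.576, 0.787, -0.726], [0.016, -0.809, -0.588, 0.647], [0.0, 0.0, 0.0, 1.0]] 375.7470372153984
side box [289.7 219.1] 0.9
side hinge [324. 189.] 0.56
side cover_edge [273.2 140. ] 0.59
side wing [301.1 149.9] 0.67
side collar [297.6 155.5] 0.79
side crossbar [283.9 170.8] 0.63
side slot_mouth [272.6 200.6] 0.85
side frit_ja
[... 157 characters left out ...]
 1.0]] 279.9756341534573
wrist hinge [391.6 190.7] 0.79
wrist cover_edge [303.9 130.3] 0.79
wrist wing [344.7 225.8] 0.72
wrist collar [341.5 228.9] 0.97
wrist crossbar [392.7 191.4] 0.37
wrist slot_mouth [273.5 180.2] 0.61
box [ 0.639  -0.011   0.0053] [0.0039, 0.0039]
hinge [ 0.7171 -0.0111  0.0966] [0.0035, 0.0032, 0.0038]
cover_edge [0.6069 0.0669 0.1974] [0.0068, 0.0065, 0.0028]
wing [ 0.6453 -0.0026  0.2043] [0.0044, 0.01, 0.0113]
collar [ 0.6437 -0.0018  0.1901] [0.006, 0.0057, 0.0078]
frit_jar [ 0.5425  0.4075 -0.0135] [0.0096, 0.0096]
glue [ 0.5903 -0.4033 -0.002 ] [0.0061, 0.0061]
crossbar [0.6492 0.0167 0.1591] [0.0323, 0.0323]
slot_mouth [ 0.5918 -0.0026  0.071 ] [0.0021, 0.0021]
```

View pics/a.png

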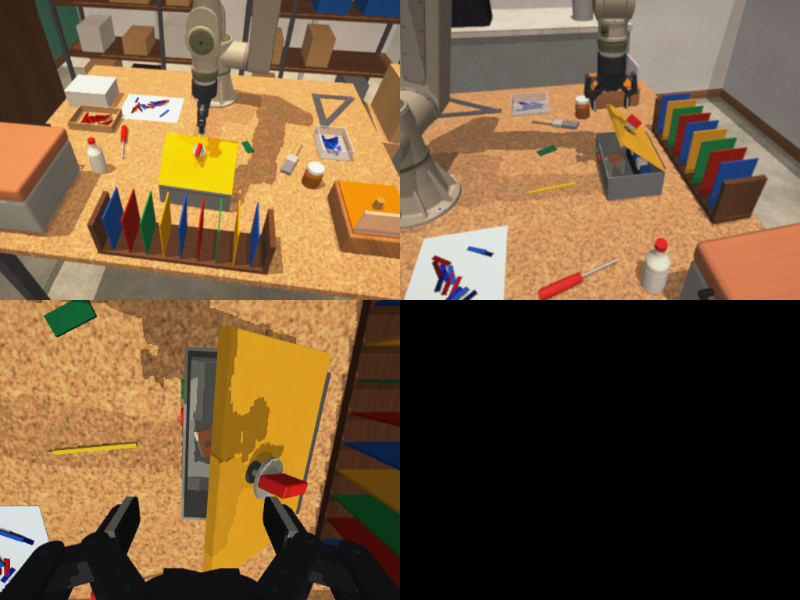

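The picture shows the box at about (0.64, -0.01) with its cover open about 0.7 rad. The slot plate is partly visible in the wrist view near (262, 180). I'll fit the pose and zoom in on the slot.

```bash
cat > fit.py <<'E'
from h import *
from scipy.optimize import least_squares
def pts(x,turn=0):
    bx,by,yaw,c,=x[:4]
    Rb=R.from_euler('z',yaw).as_matrix();o=np.array([bx,by,0])
    h=o+Rb@[.085,0,.09]
    # cover frame: x free edge->hinge; opening raises the free edge
    Rc=Rb@R.from_euler('y',c).as_matrix()
    P={'box':o,'hinge':h,'cover_edge':h+Rc@[-.16,.07,.004],'wing':h+Rc@[-.125,0,.05],'collar':h+Rc@[-.125,0,.024],'slot_mouth':o+Rb@[-.04,0,x[4]]}
    return P,Rb,Rc,h
def fit(obs,x0):
    def f(x):
        P=pts(x)[0];return np.concatenate([(proj(d,T,P[t])-uv)*c for d,T,t,uv,c in obs])
    r=least_squares(f,x0,loss='soft_l1',f_scale=2);return r.x,f(r.x).reshape(-1,2)
E
python3 - <<'E'
from fit import *
obs=[];ims={}
for n in ['scene','side','wrist']:
    d,T=cam(n);ims[n]=d['pixels']
    for t in ['box','hinge','cover_edge','wing','collar','slot_mouth']:
        r=spotter.landmark_of(t,n)
        if r: obs.append((d,T,t,np.array(r[0]['uv']),r[0]['conf']))
x,e=fit(obs,[.64,-.01,0,.7,.07]);print(x.round(4))
for o,ee in zip(obs,e):print(o[2],ee.round(1))
for k,v in pts(x)[0].items():print(k,v.round(4))
a=ims['side'][150:250,230:330];b=ims['wrist'][130:230,220:320]
cv2.imwrite('pics/b.png',np.hstack([cv2.resize(i,(400,400),interpolation=cv2.INTER_CUBIC) for i in(a,b)])[:,:,::-1])
E
```

```text
[ 0.6343 -0.007  -0.0695  0.7028  0.0772]
box [ 0.2 -0.3]
hinge [1.7 1.8]
cover_edge [2.4 2.2]
wing [-3.6 -4.1]
collar [-0.2 -3.3]
box [-3.   0.2]
hinge [-0.3  2.2]
cover_edge [ 58.9 -73.3]
wing [ 2.2 -1.2]
collar [0.2 0.1]
slot_mouth [ 1.  -0.4]
hinge [0.7 1.4]
cover_edge [-1.5  0.6]
wing [ 1.1 -0.2]
collar [-1.  -0.3]
slot_mouth [ 0.6 -0.9]
box [ 0.6343 -0.007   0.    ]
hinge [ 0.7191 -0.0129  0.09  ]
cover_edge [0.6048 0.0653 0.1965]
wing [ 0.6562 -0.0085  0.2089]
collar [ 0.6395 -0.0073  0.1891]
slot_mouth [ 0.5944 -0.0042  0.0772]
```

View pics/b.png

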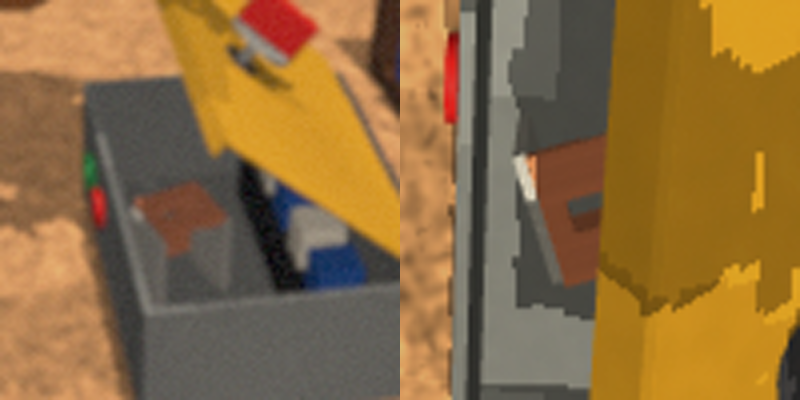

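Crops: the brown receptacle plate shows in the wrist crop with its edges turned, and the near end of the slot is at about (570, 207). I'll move the camera back towards the robot for a clear view of the slot.

>>> jog_arm --increments '[[[0, -0.16, 0, 0, 0, 0, 0], [0, -0.16, 0, 0, 0, 0, 0], [0, 0, 0, 0, 0, 0, 0]]]'

```text
clock: 2.85
tcp_pos: [0.4894, 0.0008, 0.2305]
orientation: [-0.002, 0.707, 0.707, -0.002]
wrist_force: [0.2, 0.1, 0.4]
finger_gap: 0.0853
grip_force: 0.0
```

Run:
```python
from fit import *
obs=[];ims={}
for n in ['scene','side','wrist']:
    d,T=cam(n);ims[n]=d['pixels']
    for t in ['box','hinge','cover_edge','wing','collar','slot_mouth']:
        r=spotter.landmark_of(t,n)
        if r: obs.append((d,T,t,np.array(r[0]['uv']),r[0]['conf']))
x,e=fit(obs,[.634,-.007,-.07,.7,.077]);print(x.round(4))
for o,ee in zip(obs,e):print(o[2],ee.round(1))
P,Rb,Rc,h=pts(x)
u=proj(d,T,P['slot_mouth']);w=proj(d,T,P['wing']);print(u,w)
def rect(c,ax,ay,s=.04,N=400):  # rectify a plane patch
    src=np.float32([proj(d,T,c+a*s*ax+b*s*ay) for a,b in[(-1,1),(1,1),(1,-1),(-1,-1)]])
    return cv2.warpPerspective(d['pixels'],cv2.getPerspectiveTransform(src,np.float32([[0,0],[N,0],[N,N],[0,N]])),(N,N),flags=cv2.INTER_CUBIC)
cv2.imwrite('pics/c.png',np.hstack([rect(P['slot_mouth'],Rb[:,0],Rb[:,1]),rect(P['wing'],Rc[:,0],Rc[:,1])])[:,:,::-1])
```

```text
[ 0.6338 -0.0063 -0.0559  0.7168  0.0742]
box [-0.6  0.3]
hinge [ 0.5 -2.7]
cover_edge [1.1 0. ]
wing [-0.8 -0.8]
collar [-2.8 -2. ]
box [0.6 0.1]
hinge [-0.8  0.8]
cover_edge [0.1 1.9]
wing [ 2.3 -0.5]
collar [-0.8  0.5]
slot_mouth [ 4.2 -0.6]
box [-0.6  0.1]
hinge [1.6 1.9]
cover_edge [-0.3 -0.7]
wing [ 1.3 -1.3]
collar [-0.4  0.1]
slot_mouth [-1.7  0.5]
[345.30200676 181.93678622] [501.2729725  244.79064707]
```

View pics/c.png

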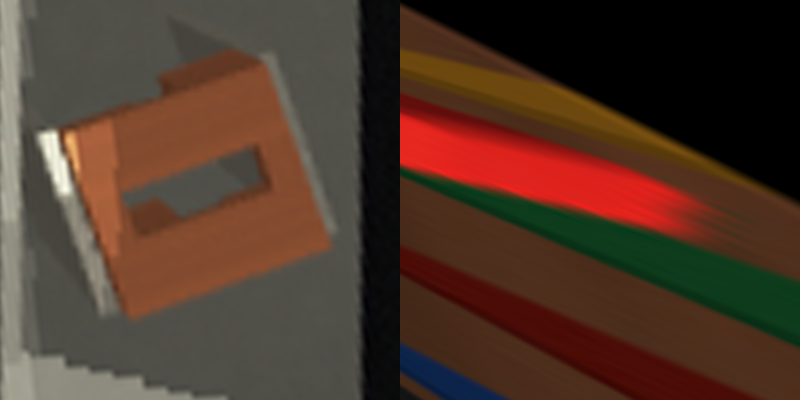

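Rectified view: the slot runs from (122, 193) to (260, 145), about 20° anticlockwise of the box's x axis, so turn is about -0.355 rad. The plate's edges agree. Next I close the fingers and go above the cover edge.

>>> jog_arm --increments '[[[0.12, 0, -0.12, 0, 0, 0, 255], [0.138, 0.1, 0, 0, 0, 0, 255], [0, 0.2, 0, 0, 0, 0, 255], [0, 0.2, 0, 0, 0, 0, 255], [0, 0, 0, 0, 0, 0, 255], [0, 0, 0.1, 0, 0, 0, 255], [0, 0, 0, 0, 0, 0, 255], [0, 0, 0, 0, 0, 0, 255]]]'

```text
clock: 4.7
tcp_pos: [0.619, 0.0645, 0.2362]
orientation: [-0.001, 0.707, 0.707, -0.001]
wrist_force: [-0.3, -0.0, 0.7]
finger_gap: 0.0001
grip_force: 0.0
```

>>> jog_arm --increments '[[[0, -0.016, 0.144, 0, 0, 0, 255], [0, -0.038, 0.052, 0, 0, 0, 255], [0, -0.038, 0.052, 0, 0, 0, 255], [0, -0.026, 0.058, 0, 0, 0, 255], [0, -0.026, 0.058, 0, 0, 0, 255], [0, -0.016, 0.062, 0, 0, 0, 255], [0, -0.016, 0.062, 0, 0, 0, 255], [0, 0, 0.032, 0, 0, 0, 255], [0, 0, 0.032, 0, 0, 0, 255], [0, 0, 0, 0, 0, 0, 255], [0, 0, 0, 0, 0, 0, 255]]]'

```text
clock: 5.8
tcp_pos: [0.5765, 0.0643, 0.0988]
orientation: [0.0, 0.707, 0.707, 0.0]
wrist_force: [0.9, 0.6, 0.9]
finger_gap: 0.0002
grip_force: 0.0
```

>>> jog_arm --increments '[[[0, 0, 0.01, 0, 0, 0, 255], [0, 0, 0.01, 0, 0, 0, 255], [0, 0, 0, 0, 0, 0, 255]]]'

```text
clock: 6.1
tcp_pos: [0.5767, 0.0644, 0.094]
orientation: [0.001, 0.707, 0.707, 0.0]
wrist_force: [-0.8, -0.9, 4.5]
finger_gap: 0.0001
grip_force: 2.2
```

>>> jog_arm --increments '[[[0, 0, 0.01, 0, 0, 0, 255], [0, 0, 0.01, 0, 0, 0, 255], [0, 0, 0, 0, 0, 0, 255]]]'

```text
clock: 6.4
tcp_pos: [0.5769, 0.0644, 0.0938]
orientation: [0.002, 0.707, 0.707, 0.001]
wrist_force: [-11.4, -1.5, 33.9]
finger_gap: 0.0001
grip_force: 16.7
```

>>> jog_arm --increments '[[[0, 0, -0.15, 0, 0, 0, 255], [0, 0, -0.19, 0, 0, 0, 255], [0, 0, -0.19, 0, 0, 0, 100], [-0.135, 0.03, -0.1, 0, 0, 0, 100], [-0.135, 0.04, 0, 0, 0, 0, 100], [0, 0, 0, 0, 0, 0, 100], [0, 0, 0, 0, 0, 0, 100]]]'

```text
clock: 7.1
tcp_pos: [0.5935, -0.0036, 0.2453]
orientation: [-0.0, 0.708, 0.706, -0.0]
wrist_force: [0.3, -0.1, -0.8]
finger_gap: 0.0521
grip_force: 0.0
```

Run:
```python
from fit import *
obs=[];ims={}
for n in ['scene','side','wrist']:
    d,T=cam(n);ims[n]=d['pixels']
    for t in ['box','hinge','cover_edge','wing','collar']:
        r=spotter.landmark_of(t,n)
        if r: obs.append((d,T,t,np.array(r[0]['uv']),r[0]['conf']))
x,e=fit(obs,[.634,-.007,-.06,.0,.077]);print(x.round(4))
for o,ee in zip(obs,e):print(o[2],ee.round(1),round(o[4],2))
P,Rb,Rc,h=pts(x)
for k in ['wing','collar']:
    p,ee=tri([ray(o[0],o[1],o[3]) for o in obs if o[2]==k]);print(k,P[k].round(4),p.round(4),ee)
s=env.get_state();print(s['tcp_pos'],s['clock'])
def rect(c,ax,ay,s=.06,N=500):
    src=np.float32([proj(d,T,c+a*s*ax+b*s*ay) for a,b in[(-1,1),(1,1),(1,-1),(-1,-1)]])
    return cv2.warpPerspective(d['pixels'],cv2.getPerspectiveTransform(src,np.float32([[0,0],[N,0],[N,N],[0,N]])),(N,N),flags=cv2.INTER_CUBIC)
im=rect(P['wing'],Rb[:,0],Rb[:,1]);hsv=cv2.cvtColor(im,cv2.COLOR_RGB2HSV)
m=(((hsv[...,0]<8)|(hsv[...,0]>172))&(hsv[...,1]>150)&(hsv[...,2]>90)).astype(np.uint8)
c=max(cv2.findContours(m,0,2)[0],key=cv2.contourArea);print(cv2.minAreaRect(c),cv2.contourArea(c))
cv2.imwrite('pics/d.png',im[:,:,::-1])
```

```text
[ 0.6348 -0.0057 -0.0441  0.0092  0.077 ]
box [-0.7  0.1] 0.94
hinge [0.5 0.1] 0.62
cover_edge [-1.2 -1. ] 0.71
wing [-1.7 -0.1] 0.74
collar [-0.4 -2.5] 0.73
box [0.2 1.4] 0.77
hinge [-0.   0.9] 0.82
cover_edge [-1.6 -0.5] 0.91
wing [ 1.2 -0.6] 0.52
collar [1.2 0.5] 0.53
box [-0.5  0.3] 0.83
hinge [1.2 0.8] 0.79
cover_edge [-0.3  0.5] 0.93
wing [-0.7 -1.4] 0.87
collar [ 1.  -2.7] 0.78
wing [ 0.5953 -0.004   0.1411] [ 0.5928 -0.0023  0.1386] [0.004, 0.0032, 0.0052]
collar [ 0.5951 -0.004   0.1151] [ 0.5946 -0.0032  0.1118] [0.0071, 0.0064, 0.0054]
[ 0.59354592 -0.00307257  0.24586417] 8.0
((251.64505004882812, 234.00048828125), (171.6776123046875, 73.72445678710938), 12.72435474395752) 9637.0
```

View pics/d.png

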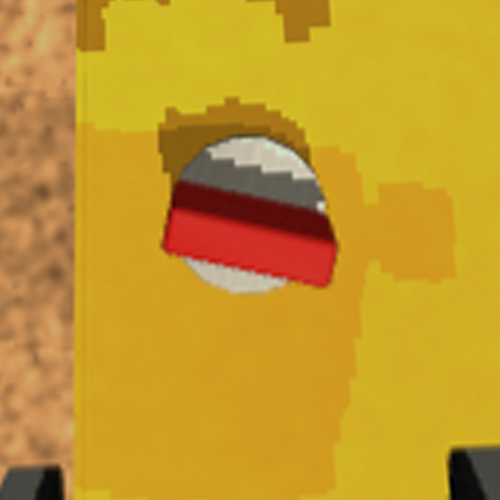

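The picture shows the cover shut. The wing centre is at (250, 247) as expected, and the wing is turned about 12.5° clockwise of the box's x. It needs about 32° anticlockwise to reach the slot. I'll line the fingers up across the wing and go down.

>>> jog_arm --increments '[[[0, 0.005, 0, 0, 0, -0.0464, 100], [0, 0, 0, 0, 0, -0.0464, 100], [0, 0, 0, 0, 0, -0.0464, 100], [0, 0, 0, 0, 0, -0.0464, 100], [0, 0, 0, 0, 0, -0.0464, 100], [0, 0, 0, 0, 0, -0.0464, 100], [0, 0, 0, 0, 0, -0.0464, 100], [0, 0, 0, 0, 0, -0.0464, 100], [0, 0, 0, 0, 0, -0.0464, 100], [0, 0, 0.15, 0, 0, 0, 100], [0, 0, 0.19, 0, 0, 0, 100], [0, 0, 0.13, 0, 0, 0, 100], [0, 0, 0.03, 0, 0, 0, 100], [0, 0, 0, 0, 0, 0, 100]]]'

```text
clock: 9.4
tcp_pos: [0.5939, -0.003, 0.1199]
orientation: [-0.001, 0.129, 0.992, 0.0]
wrist_force: [-0.2, -0.4, 0.9]
finger_gap: 0.0517
grip_force: 0.0
```

Run:
```python
from h import *
s=env.get_state();print(s['tcp_pos'],s['joint_pos'],q(s['orientation']).as_matrix().round(3).tolist())
d,T=cam('wrist');d2,_=cam('side')
a=cv2.resize(d2['pixels'][110:230,210:350],(448,384))
cv2.imwrite('pics/e.png',cv2.resize(np.hstack([d['pixels'],a])[:,:,::-1],(800,320)))
```

```text
[ 0.59392905 -0.00295303  0.119941  ] [-1.40069010e-01  4.04932687e-01 -9.92094062e-02  1.06927287e+00
 -1.60274110e-05  1.18893452e-01] [[-0.967, 0.256, -0.003], [0.256, 0.967, 0.0], [0.003, -0.0, -1.0]]
```

View pics/e.png

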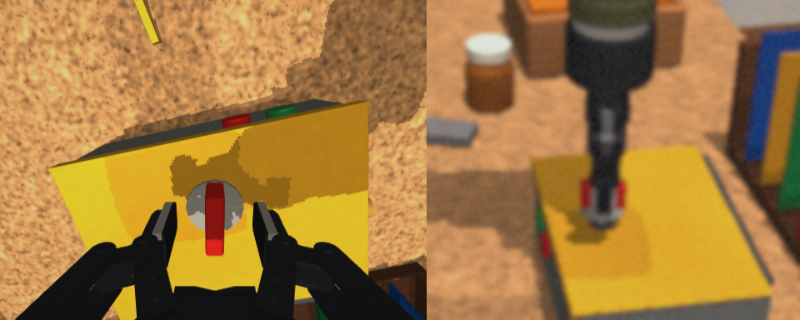

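The wing stands centred between the fingers and square to the pads. I'll grip it and turn 32° anticlockwise to line up with the slot.

>>> jog_arm --increments '[[[0, 0, 0, 0, 0, 0, 255], [0, 0, 0, 0, 0, 0, 255], [0, 0, 0, 0, 0, 0, 255], [0, 0, 0, 0, 0, 0, 255], [0, 0, 0, 0, 0, 0, 255], [0, 0, 0, 0, 0, -0.0447, 255], [0, 0, 0, 0, 0, -0.0447, 255], [0, 0, 0, 0, 0, -0.0447, 255], [0, 0, 0, 0, 0, -0.0447, 255], [0, 0, 0, 0, 0, 0, 255]]]' --force 25

```text
clock: 10.5
tcp_pos: [0.5955, -0.0028, 0.1213]
orientation: [0.001, -0.151, 0.989, 0.0]
wrist_force: [2.0, 0.2, 2.7]
finger_gap: 0.0113
grip_force: 29.2
```

>>> jog_arm --increments '[[[0, 0, 0.012, 0, 0, 0, 255], [0, 0, 0.012, 0, 0, 0, 255], [0, 0, 0, 0, 0, 0, 255]]]'

```text
clock: 10.8
tcp_pos: [0.5955, -0.0028, 0.1148]
orientation: [0.001, -0.15, 0.989, 0.0]
wrist_force: [2.4, 0.9, 3.6]
finger_gap: 0.0116
grip_force: 29.4
```

>>> jog_arm --increments '[[[0, 0, 0.012, 0, 0, 0, 255], [0, 0, 0.012, 0, 0, 0, 255], [0, 0, 0, 0, 0, 0, 255]]]'

```text
clock: 11.1
tcp_pos: [0.5955, -0.0028, 0.1089]
orientation: [0.001, -0.151, 0.989, 0.0]
wrist_force: [3.8, 2.1, 5.6]
finger_gap: 0.0114
grip_force: 29.7
```

>>> jog_arm --increments '[[[0, 0, 0.008, 0, 0, 0, 255], [0, 0, 0.004, 0, 0, 0, 255], [0, 0, 0, 0, 0, 0, 255]]]'

```text
clock: 11.4
tcp_pos: [0.5956, -0.0029, 0.1077]
orientation: [0.001, -0.151, 0.989, -0.0]
wrist_force: [-0.2, 1.8, 12.9]
finger_gap: 0.0111
grip_force: 30.7
```

The bar passed through and bottomed at about 14 mm. Now I turn it clockwise.

>>> jog_arm --increments '[[[0, 0, 0, 0, 0, 0.047, 255], [0, 0, 0, 0, 0, 0.047, 255], [0, 0, 0, 0, 0, 0.047, 255], [0, 0, 0, 0, 0, 0.047, 255], [0, 0, 0, 0, 0, 0.047, 255], [0, 0, 0, 0, 0, 0.047, 255], [0, 0, 0, 0, 0, 0.047, 255], [0, 0, 0, 0, 0, 0.047, 255], [0, 0, 0, 0, 0, 0.047, 255], [0, 0, 0, 0, 0, 0.047, 255], [0, 0, 0, 0, 0, 0, 255]]]'

```text
clock: 12.5
tcp_pos: [0.5951, -0.0041, 0.1077]
orientation: [0.001, 0.556, 0.831, -0.001]
wrist_force: [-0.9, -1.4, 13.0]
finger_gap: 0.0112
grip_force: 30.8
```

```bash
python3 -c "
from h import *
s=env.get_state();print(s['wrist_force'],s['ft_torque'],s['tcp_pos'],s['joint_pos'][5])"
```

```text
[-0.86514397 -1.35893064 13.03318985] [-0.38213794  0.35392761  0.00123348] [ 0.59508755 -0.00411236  0.10767608] 1.0373727584912489
```

>>> jog_arm --increments '[[[0, 0, 0, 0, 0, 0.02, 255], [0, 0, 0, 0, 0, 0.02, 255], [0, 0, 0, 0, 0, 0, 255]]]'

```text
clock: 12.8
tcp_pos: [0.595, -0.0042, 0.1077]
orientation: [0.001, 0.606, 0.796, -0.001]
wrist_force: [-2.4, -2.2, 14.7]
finger_gap: 0.0116
grip_force: 30.9
```

```bash
python3 -c "
from h import *
s=env.get_state();print(s['wrist_force'],s['ft_torque'],s['tcp_pos'],s['joint_pos'][5])"
```

```text
[-2.35499313 -2.18392986 14.74341134] [-0.39073581  0.40728039 -0.00550323] [ 0.59495948 -0.00418755  0.10766914] 1.1611367866162288
```

>>> jog_arm --increments '[[[0, 0, 0, 0, 0, 0.02, 255], [0, 0, 0, 0, 0, 0.01, 255], [0, 0, 0, 0, 0, 0, 255]]]'

```text
clock: 13.1
tcp_pos: [0.5949, -0.0042, 0.1077]
orientation: [0.001, 0.642, 0.766, -0.001]
wrist_force: [-2.3, -2.9, 14.3]
finger_gap: 0.0111
grip_force: 30.9
```

```bash
python3 -c "
from h import *
s=env.get_state();print(s['wrist_force'],s['ft_torque'],s['tcp_pos'],s['joint_pos'][5])"
```

```text
[-2.29754656 -2.90872077 14.25294323] [-0.41963973  0.45288231  0.07328436] [ 0.59489209 -0.00418731  0.10767793] 1.2546423817528376
```

>>> jog_arm --increments '[[[0, 0, 0, 0, 0, 0.015, 255], [0, 0, 0, 0, 0, 0.015, 255], [0, 0, 0, 0, 0, 0, 255]]]'

```text
clock: 13.4
tcp_pos: [0.5948, -0.0042, 0.1077]
orientation: [0.001, 0.677, 0.736, -0.001]
wrist_force: [-2.4, -2.1, 13.7]
finger_gap: 0.0111
grip_force: 32.9
```

```bash
python3 -c "
from h import *
s=env.get_state();print(s['wrist_force'],s['ft_torque'],s['tcp_pos'],s['joint_pos'][5])"
```

```text
[-2.44362247 -2.12035721 13.67589225] [-0.57397043  0.49257062  0.5786841 ] [ 0.59481581 -0.00418456  0.10766513] 1.3479890137995474
```

Torque has risen to 0.58 N m, so it is at the stop. I'll release, retreat and look.

>>> jog_arm --increments '[[[0, 0, 0, 0, 0, 0, 110], [0, 0, 0, 0, 0, 0, 110], [0, 0, 0, 0, 0, 0, 110], [0, 0, 0, 0, 0, 0, 110], [0, 0, -0.06, 0, 0, 0, 110], [0, 0, -0.19, 0, 0, 0, 110], [0, 0, -0.19, 0, 0, 0, 110], [0, 0, -0.1, 0, 0, 0, 110], [0, 0, 0, 0, 0, 0, 110], [0, 0, 0, 0, 0, 0, 110]]]'

```text
clock: 14.4
tcp_pos: [0.5949, -0.003, 0.2407]
orientation: [0.0, 0.677, 0.736, 0.0]
wrist_force: [-0.3, 0.7, -0.6]
finger_gap: 0.0485
grip_force: 0.0
```

Run:
```python
from h import *
s=env.get_state();print(s['tcp_pos'])
rs={'wing':[],'collar':[]}
ims=[]
for n in ['scene','side','wrist']:
    d,T=cam(n);ims.append(d['pixels'])
    for t in rs:
        r=spotter.landmark_of(t,n)
        if r: rs[t].append(ray(d,T,r[0]['uv']))
for t in rs:print(t,tri(rs[t]))
# rectified at locked wing-top height 0.131, world axes
c=np.array([.595,-.004,.131]);X=.06
src=np.float32([proj(d,T,c+[a*X,b*X,0]) for a,b in[(-1,1),(1,1),(1,-1),(-1,-1)]])
im=cv2.warpPerspective(d['pixels'],cv2.getPerspectiveTransform(src,np.float32([[0,0],[400,0],[400,400],[0,400]])),(400,400),flags=cv2.INTER_CUBIC)
b=cv2.resize(ims[1][110:230,210:350],(400,343));b=np.vstack([b,np.zeros((57,400,3),np.uint8)])
cv2.imwrite('pics/f.png',np.hstack([im,b])[:,:,::-1])
```

```text
[ 0.59490313 -0.00299485  0.24074234]
wing (array([ 0.59055618, -0.00692238,  0.1288308 ]), [0.0027, 0.004, 0.0052])
collar (array([ 0.59637686, -0.00264488,  0.10626477]), [0.007, 0.0058, 0.0041])
```

View pics/f.png

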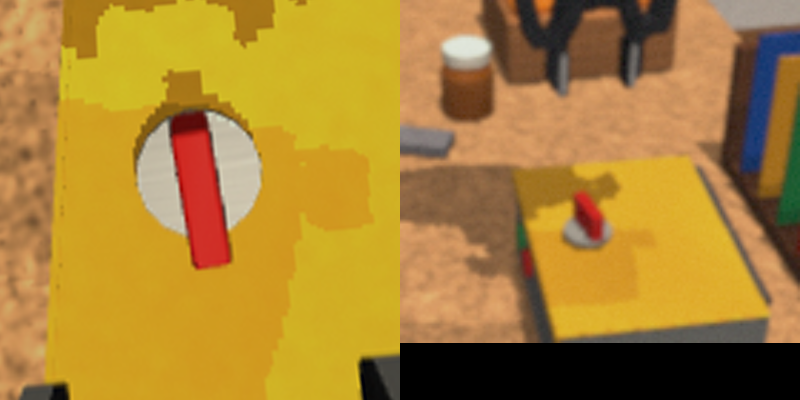

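The picture shows the cover shut and the wing turned about 98° from the slot, at the stop. Its height triangulates to about 0.130. I'll confirm the detent (0.131, against 0.128 if not seated) by lightly touching the wing top with closed fingers.

>>> jog_arm --increments '[[[0, 0, 0, 0, 0, 0, 255], [0, 0, 0, 0, 0, 0, 255], [0, 0, 0, 0, 0, 0, 255], [0, 0, 0.18, 0, 0, 0, 255], [0, 0, 0.18, 0, 0, 0, 255], [0, 0, 0.06, 0, 0, 0, 255], [0, 0, 0, 0, 0, 0, 255], [0, 0, 0, 0, 0, 0, 255]]]'

```text
clock: 15.65
tcp_pos: [0.5951, -0.0031, 0.1365]
orientation: [0.0, 0.677, 0.736, 0.0]
wrist_force: [-0.5, -0.3, 1.1]
finger_gap: -0.0002
grip_force: 0.0
```

>>> jog_arm --increments '[[[0, 0, 0.008, 0, 0, 0, 255], [0, 0, 0, 0, 0, 0, 255]]]'

```text
clock: 15.85
tcp_pos: [0.5958, -0.0032, 0.1352]
orientation: [0.001, 0.677, 0.736, 0.001]
wrist_force: [-0.3, -0.5, 0.0]
finger_gap: -0.0001
grip_force: 0.0
```

>>> jog_arm --increments '[[[0, 0, 0.004, 0, 0, 0, 255], [0, 0, 0, 0, 0, 0, 255]]]'

```text
clock: 16.05
tcp_pos: [0.5951, -0.0031, 0.1333]
orientation: [0.0, 0.677, 0.736, 0.0]
wrist_force: [0.0, 0.3, -0.3]
finger_gap: 0.0002
grip_force: 0.0
```

>>> jog_arm --increments '[[[0, 0, 0.004, 0, 0, 0, 255], [0, 0, 0, 0, 0, 0, 255]]]'

```text
clock: 16.25
tcp_pos: [0.5947, -0.003, 0.1318]
orientation: [-0.0, 0.677, 0.736, 0.0]
wrist_force: [0.9, 0.9, -0.4]
finger_gap: 0.0002
grip_force: 0.0
```

>>> jog_arm --increments '[[[0, 0, 0.004, 0, 0, 0, 255], [0, 0, 0, 0, 0, 0, 255]]]'

```text
clock: 16.45
tcp_pos: [0.5949, -0.003, 0.1311]
orientation: [0.0, 0.677, 0.736, 0.0]
wrist_force: [-1.0, 0.3, 2.1]
finger_gap: 0.0001
grip_force: 1.0
```

>>> jog_arm --increments '[[[0, 0, 0.003, 0, 0, 0, 255], [0, 0, 0, 0, 0, 0, 255]]]'

```text
clock: 16.65
tcp_pos: [0.595, -0.003, 0.1306]
orientation: [0.0, 0.677, 0.736, 0.0]
wrist_force: [-1.1, 0.3, 5.0]
finger_gap: 0.0001
grip_force: 2.3
```

Contact came at 0.131, so the fastener is in the locked detent. I'll retreat and hand in.

>>> jog_arm --increments '[[[0, 0, -0.1, 0, 0, 0, 255], [0, 0, -0.19, 0, 0, 0, 255], [0, 0, -0.19, 0, 0, 0, 255], [0, 0, 0, 0, 0, 0, 255], [0, 0, 0, 0, 0, 0, 255]]]'

```text
clock: 17.15
tcp_pos: [0.5957, -0.0031, 0.2514]
orientation: [0.001, 0.677, 0.736, 0.001]
wrist_force: [-0.0, -0.1, -0.4]
finger_gap: 0.0
grip_force: 0.0
```

```bash
python3 -c "
from workcell import ticket
print(ticket.hand_in())"
```

```text
the job is handed in; nothing more can be done
None
```

The cover is fully shut, the wing fastener was pushed in, turned clockwise to its stop and felt at its locked-detent height, the arm is clear, and the job was handed in at about 17 s (no verdict was returned).

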